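# Close the pantry canister with its double lid, then lift off the outer cover alone

## Task

Press the red vent lever on the storage canister fully down. Then take the double lid from the tray by the dark wooden knob, so that the inner lid and the steel outer cover on it come together, lower it home into the canister's mouth before letting go, and let go. Finally take the outer cover by its yellow collar, lift it straight up off the inner lid until it is well clear above the knob and finish holding it there, level, over the canister, with the inner lid left fully seated and undisturbed and the other things on the surface left alone.

Things in the scene. Friction and masses are not known exactly. Their poses are not given: they have to be found in the camera images.
- canister: blue glazed storage canister, fixed, left or right of the middle (the tray on the other side), 115 mm tall: body 124 mm across, shoulder from 83 to 95 mm up, neck 96 mm across. Origin: centre of its underside, z up; its x axis points from its centre to the vent, a dark steel valve head (28 mm wide, reaching 90 mm from the axis, top 104 mm up) with the red lever
- mouth (a point): centre of the canister's open mouth, level with the rim, 115 mm above the surface; axes as the canister's. The mouth is about 86 mm across and over 100 mm deep
- vent_pivot (a point): pivot of the red vent lever on the valve head, 80 mm from the canister's axis along its x and 98 mm up; the lever turns about the canister's y axis, in the plane of its x and z
- vent (a joint): angle of the red vent lever, rad: 0 = raised, pointing 34 degrees up and outward along the canister's +x; 0.75 = fully down on its stop, 9 degrees below level. Starts at 0 to 0.2. The lever is 62 mm long, 14 mm wide (22 at the end), 6 mm thick; press it from above anywhere on its outer half; it stays where it is left (about 2 to 3 N moves it)
- vent_tip (a point): point in the middle of the vent lever's thickness, 60 mm along it from the pivot; moves with the lever
- tray: bamboo tray, fixed, 200 x 250 mm, walls 28 mm high, floor 8 mm thick; the double lid and a spice jar stand in it. Origin: centre of its underside, z up, y along its length
- inner_lid: inner sealing lid, about 0.22 kg, standing on the tray floor: black plug 78 mm across (chamfered foot 68), 14 mm deep; on it a wooden flange 100 mm across, 5 mm thick; then stem and knob. Origin: centre of the plug's underside, z up. Seated, the flange rests on the rim: origin 14 mm below the mouth, about 3 mm of play each side
- knob (a point): middle of the inner lid's upright dark wooden knob: 22 mm across, 34 mm tall (52 to 86 mm above the inner lid's origin), on a stem 16 mm across. This point is on the lid's axis, 69 mm above its origin. The knob stands wholly above the outer cover's collar, whose top is 49 mm above the inner lid's origin
- outer_lid: steel outer cover, about 0.16 kg: disc 116 mm across, 4 mm thick; skirt 12 mm down around the inner lid's flange (4 mm of play each side); collar on top. Origin: centre of the disc's underside, z up; it rests loose on the flange, 19 mm above the inner lid's origin. Lifting it leaves the inner lid behind; raised 81 mm, its skirt clears the knob's top
- collar (a point): middle of the outer cover's yellow collar, on its axis, 17 mm above the cover's origin: a tube 42 mm outside, 32 mm inside, from 4 to 30 mm above the cover's origin; the inner lid's stem and knob pass freely through it, so fingers around the collar straddle the knob
- spice_jar: small amber glass spice jar with steel cap, 38 mm wide, 56 mm tall, standing in the tray at the end away from the lids; leave alone. Origin at the middle of its underside
- glass_vase: square clear glass vase, 85 mm wide, 160 mm tall, at the back; leave alone. Origin at the middle of its underside
- silver_plate: round silver serving plate, 160 mm across, 20 mm high, at the back; leave alone. Origin at the middle of its underside
- preserve_jar: green glass preserve jar with red cap, 72 mm wide, 110 mm tall; leave alone. Origin at the middle of its underside
- food_can: food can with green label, 74 mm wide, 105 mm tall; leave alone. Origin at the middle of its underside
- mug: white mug, 80 mm wide, 90 mm tall, back middle; leave alone. Origin at the middle of its underside
- spoon: wooden spoon, 200 mm long, lying in the middle of the surface between tray and canister; leave alone. Origin at its underside near mid-length

How it is judged (in metres and radians):
On the way, in this order (a step that is already met when the one before it is completed fails the run):
1. the vent lever is pressed fully down (0.62 rad or more) (value of joint vent above 0.62 rad), for 0.2 s.
2. the nested lids are lowered to within 8 mm of their seat, still held by the knob (value of joint vent above 0.62 rad and z of outer_lid in the frame of inner_lid below 0.024 m and z of inner_lid in the frame of mouth below -0.006 m and horizontal distance between inner_lid and mouth below 0.008 m and contact force between the fingers and inner_lid above 0.5 N), for 0.05 s.
3. the inner lid is seated with the cover on it, and the fingers have let go of both (value of joint vent above 0.62 rad and z of outer_lid in the frame of inner_lid below 0.024 m and z of inner_lid in the frame of mouth below -0.011 m and horizontal distance between inner_lid and mouth below 0.006 m and angle between inner_lid's own z axis and vertical below 0.06 rad and contact force between the fingers and inner_lid below 0.1 N and contact force between the fingers and outer_lid below 0.1 N), for 0.3 s.
At the end, for the whole second after the job is handed in: Vent 0.62 rad or more down; inner lid seated (origin 11 mm or more below the rim, within 6 mm of the axis, tilt under 0.06 rad), untouched, still; outer cover held still by the fingers alone, tilt under 0.2 rad, origin 100 mm or more above the inner lid's, within 40 mm of the mouth's axis (value of joint vent above 0.62 rad and z of inner_lid in the frame of mouth below -0.011 m and horizontal distance between inner_lid and mouth below 0.006 m and angle between inner_lid's own z axis and vertical below 0.06 rad and contact force between the fingers and inner_lid below 0.1 N and contact force between the fingers and outer_lid above 0.5 N and contact force between outer_lid and inner_lid below 0.05 N and contact force between outer_lid and canister below 0.05 N and z of outer_lid in the frame of inner_lid above 0.1 m and horizontal distance between outer_lid and mouth below 0.04 m and angle between outer_lid's own z axis and vertical below 0.2 rad and linear speed of outer_lid below 0.05 m/s and linear speed of inner_lid below 0.02 m/s); the arm keeps its last pose, push and grip.
It fails at once if the lids come more than 10 mm apart while the inner lid is not seated within 4 mm (8 mm sideways, 0.08 rad) (z of outer_lid in the frame of inner_lid above 0.029 m and (z of inner_lid in the frame of mouth above -0.01 m or horizontal distance between inner_lid and mouth above 0.008 m or angle between inner_lid's own z axis and vertical above 0.08 rad)).
It fails at once if one of the bystanders is pushed more than 25 mm or tipped over (distance of any of spice_jar, glass_vase, silver_plate, preserve_jar, food_can, mug, spoon from where it was at the start of the episode above 0.025 m or angle between any of spice_jar, glass_vase, silver_plate, preserve_jar, food_can, mug's own z axis and vertical above 0.5 rad).
It also fails if it takes over 69 s, if anything falls off the work surface, if the arm or the gripper's body presses on something with over 40 N, if the wrist force passes 120 N, or if a joint passes its speed limit or range.

## Robot

A 6-joint arm with a two-finger parallel gripper is mounted at the origin on the work surface. World frame = base frame: x ahead of the robot, y to its left, z up, the work surface at z = 0. Lengths are in m, angles in degrees, forces in N, time in s.
With the tool pointing down it reaches from about 0.25 to 0.775 m from the base axis. Payload 4 kg.
Tool frame: the origin (TCP) lies on the centre line of the jaws, within the pads' length; the fingertips stand 11 mm ahead of it and the grasp point (between the pads) lies 8 mm behind it; z points along the fingers, x is the direction in which the jaws open and shut, and the axes are right-handed (so a half turn about z gives the same grasp; the last joint's range is limited). The gripper opens to 94 mm and grips with 3 to 60 N. Pads are 16 mm wide; open, the fingers measure 119 mm over their backs; the gripper's body (75 mm by 177 mm) begins 78 mm behind the grasp point.
Start: joints at [-73.803, 4.996, 78.535, -0, 96.463, -5.907], TCP at [0.207, -0.51, 0.217] pointing down, gripper open.
Joint ranges: [-177.83, 177.83], [-43.37, 116.18], [15.69, 146.23], [-61.86, 241.86], [9.47, 152.12], [-147.06, 147.06]. Speed limits (degrees/s): [159.86, 159.86, 180, 180, 180, 180].

## Interface

Orientations are given as a 3x3 rotation matrix whose columns are the frame's x, y, z axes.
In Python, from rig import robot gives the robot as it stands. The module is installed in compiled form; this text tells all that it offers.
- The arm moves only by the tool arm_command, never from a script. Its argument "increments" is a list of rows, each an object with "offset": the shift along the tool's x, y, z in mm, a list of three; "twist": the turn, a rotation vector about the tool's x, y, z in degrees, a list of three. A call has 1 to 12 rows; each row shifts and turns the commanded pose from where the row before left it, along the tool's axes as they then stand; what a row does not reach is not made up. A row lasts 1/12 s, in which the tool goes at most 41.7 mm and 7.16 degrees, less where a joint would pass 70% of its speed; a pose out of reach is approached as far as the arm can. A call is refused whole if a number of a shift passes 41.7 or a number of a turn 7.16, either way. A call with a gripper value outside its range is refused whole. "gripper" is the gripper command: -1 is fully open, 1 is shut, values between are in proportion, set as the call begins (left out, the last holds). The fingers move at their own pace and stop on an object; "grip_force" is the grip in N (left out, the last holds). Time passes only in rows, so rows that do not move let the fingers close. It gives the time, the measured TCP pose, the force and the opening at its end, in the units of the state.
- robot.state(): the state, without advancing time (a new reading comes with each control period).
- robot.capture(name): name is "scene" or "top" or "wrist"; returns a dict with "frame" (384x512x3 uint8, red, green, blue), "K" (3x3 intrinsics, pixels), "world_to_cam" (4x4, takes a point from world to camera coordinates). Camera axes: x right, y up, looking along -z (the intrinsics and any distortion apply to the point x, -y, -z); pixel columns grow to the right and rows downward; lengths in m; the calibration is good to about 2 mm. A picture is of the moment at which its call begins. There is no depth.
- robot.sign_off(): hands the job in, once; it reports no verdict.
Trained networks look in a picture, given as the dict that the camera call returned (one of the last four; its "shot" number tells which), for a name from the list of things; names that differ only in an ending like _2 or _b are one class to them, and where a whole thing is asked for, a point or a joint stands for the part that bears it (a point fixed in the world has none). Each returns a list of dicts, best first, with "p" (0 to 1); they miss things now and then, are a little off and sometimes report something else, mostly with a low value. They report only what shows in the picture. A call takes as long as a camera call.
- robot.look_for(picture, name): "position" ([x, y, z] in m, in the coordinates of the camera as it stood for that picture, good to about 4 mm: the middle of the surface that is visible of it).
- robot.outline_of(picture, name): "pixels" (384x512 bool, what is visible of it).
- robot.place_of(picture, name): "position" ([x, y, z] in m, in the coordinates of the camera as it stood for that picture, good to about 4 mm: a listed point, or the origin of a listed thing).
The state is a dict: "time_s": time; "q": joint angles; "qd": joint speeds; "joint_torque": joint torques, N m; "tool_pos": TCP position; "tool_rot": TCP orientation; "ft_force": force on the tool from outside, world axes, zero at the start; "ft_torque": the same for the moment, N m; "finger_gap": finger opening in m.
Only numpy, scipy, OpenCV 4.12 (cv2) and the standard library are available. Lean on these libraries where they do the work, as an engineer would, in place of code of your own. Each camera call takes 0.05 s, during which the arm holds its last target.

## Working session

There is one attempt and no reset: what is moved stays moved. The work goes in short steps, Python scripts to look and compute and a tool call to move; the robot and the scene stay as the last step left them, time stands still between calls to the robot, and variables do not carry over. Pictures are saved under pics/ and viewed, and the job is handed in when it is done.

Besides the shell and the picture viewer there is one more tool, called after "Emit:" as a command line: name --argument value ..., lists and objects as JSON in quotes. arm_command: Moves the arm, as the interface text tells. Its arguments: {"type":"object","properties":{"increments":{"type":"array","items":{"type":"object","properties":{"offset":{"type":"array","items":{"type":"number"}},"twist":{"type":"array","items":{"type":"number"}}}}},"gripper":{"type":"number"},"grip_force":{"type":"number"}},"required":["increments"]}

```bash
mkdir -p pics
cat > h.py <<'E'
import numpy as np, cv2
from rig import robot
np.set_printoptions(precision=4,suppress=True)
def w(pic,p):
    T=np.linalg.inv(np.array(pic["world_to_cam"])); return (T@np.r_[p,1])[:3]
def save(pic,n): cv2.imwrite(f"pics/{n}.png",cv2.cvtColor(pic["frame"],cv2.COLOR_RGB2BGR))
def proj(pic,P):
    c=(np.array(pic["world_to_cam"])@np.r_[P,1])[:3]; u=np.array(pic["K"])@np.array([c[0],-c[1],-c[2]]); return u[:2]/u[2]
E
python3 - <<'E'
from h import *
s=robot.state(); print({k:np.array(v) for k,v in s.items()})
for c in ["scene","top"]:
    p=robot.capture(c); save(p,c+"0"); print(c,p.get("shot"))
    for n in ["canister","mouth","vent_pivot","vent_tip","tray","inner_lid","outer_lid","knob","collar","spice_jar","glass_vase","silver_plate","preserve_jar","food_can","mug","spoon"]:
        r=robot.place_of(p,n)
        print(n,[(w(p,x["position"]),round(x["p"],2)) for x in r[:2]])
E
```

```text
{'time_s': array(0.), 'q': array([-73.8033,   5.0408,  78.6233,  -0.0006,  96.4641,  -5.9063]), 'qd': array([-0.0317, -0.0401,  0.0143, -0.1024, -0.0261,  0.0209]), 'joint_torque': array([ -0.0028, -34.0189, -30.2429,   0.0714,   0.033 ,  -0.0002]), 'tool_pos': array([ 0.2068, -0.5091,  0.2153]), 'tool_rot': array([[ 0.3763, -0.9265, -0.0006],
       [-0.9265, -0.3763,  0.0021],
       [-0.0022, -0.0002, -1.    ]]), 'ft_force': array([0.2214, 0.0183, 0.0575]), 'ft_torque': array([-0.0163, -0.0568,  0.0003]), 'finger_gap': array(0.0941)}
scene 1
canister [(array([ 0.4708, -0.2125, -0.0011]), 0.69)]
mouth [(array([ 0.4715, -0.2099,  0.112 ]), 0.97)]
vent_pivot [(array([ 0.5423, -0.2356,  0.1008]), 0.73)]
vent_tip [(array([ 0.5962, -0.2493,  0.1303]), 0.53), (array([0.4885, 0.176 , 0.0763]), 0.48)]
tray [(array([ 0.5103,  0.1973, -0.0014]), 0.76), (array([ 0.4703, -0.209 ,  0.1093]), 0.68)]
inner_lid [(array([0.4896, 0.1754, 0.0095]), 0.38)]
outer_lid [(array([0.4877, 0.1791, 0.0229]), 0.69)]
knob [(array([0.488 , 0.1764, 0.0756]), 0.42)]
collar [(array([0.4875, 0.1752, 0.0479]), 0.56)]
[... 769 characters left out ...]
inner_lid [(array([0.4945, 0.1764, 0.0103]), 0.63)]
outer_lid [(array([0.4954, 0.1778, 0.0316]), 0.94)]
knob [(array([0.4928, 0.1822, 0.0761]), 0.46)]
collar [(array([0.4922, 0.1818, 0.0481]), 0.59)]
spice_jar [(array([ 0.519 ,  0.1984, -0.0011]), 0.68), (array([0.5487, 0.2822, 0.0087]), 0.52)]
glass_vase [(array([0.7626, 0.1416, 0.0011]), 0.65)]
silver_plate [(array([ 0.7683, -0.1689, -0.0022]), 0.58)]
preserve_jar [(array([0.7061, 0.2895, 0.0027]), 0.64)]
food_can [(array([ 0.7171, -0.3472,  0.0017]), 0.64)]
mug [(array([ 0.7195, -0.0046,  0.003 ]), 0.68), (array([0.5474, 0.2804, 0.0102]), 0.38)]
spoon [(array([ 0.518 , -0.0047,  0.003 ]), 0.79), (array([ 0.7159, -0.3452,  0.0035]), 0.61)]
```

View pics/scene0.png

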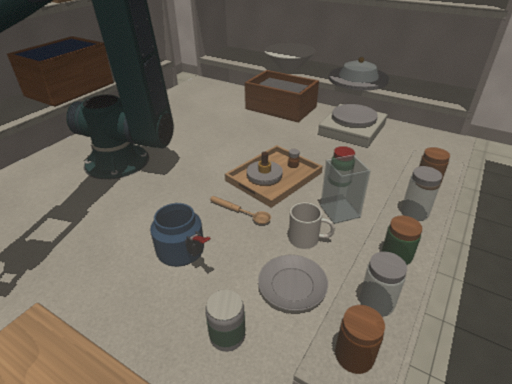

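View pics/top0.png

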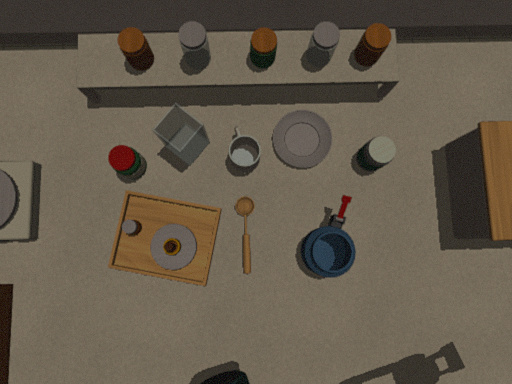

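```bash
cat >> h.py <<'E'
def go(P,yaw=None):
    """report tool-frame mm offset to world P (after turning to tool x yaw deg)"""
    s=robot.state(); R=np.array(s["tool_rot"]); p=np.array(s["tool_pos"])
    cur=np.degrees(np.arctan2(R[1,0],R[0,0]))
    print("t",s["time_s"],"p",p,"yaw",cur,"tilt z",R[:,2],"F",np.array(s["ft_force"]),"gap",s["finger_gap"])
    from scipy.spatial.transform import Rotation as Ro
    if yaw is None: yaw=cur
    a=np.radians(yaw); Rt=np.array([[np.cos(a),np.sin(a),0],[np.sin(a),-np.cos(a),0],[0,0,-1.]])
    print("twist",np.degrees(Ro.from_matrix(R.T@Rt).as_rotvec()),"then offset",1000*Rt.T@(np.array(P)-p), "offs now",1000*R.T@(np.array(P)-p))
E
python3 -c "
from h import *
go([0.56,-0.235,0.26],-105.6)"
```

```text
t 1.7 p [ 0.207  -0.5096  0.2165] yaw -67.8965235317567 tilt z [-0.     -0.0001 -1.    ] F [-0.4957 -0.1638 -0.6099] gap 0.09377077709926393
twist [ 0.0014 -0.0046 37.7035] then offset [-359.4389 -266.1925  -43.5237] offs now [-121.5836 -430.4296  -43.5524]
```

Emit:
arm_command --increments '[{"twist": [0, 0, 6.3]}, {"twist": [0, 0, 6.3]}, {"twist": [0, 0, 6.3]}, {"twist": [0, 0, 6.3]}, {"twist": [0, 0, 6.3]}, {"twist": [0, 0, 6.2]}]' --gripper 1 --grip_force 30

```text
$.increments[0]: bad value
```

```bash
python3 -c "
from h import *
go([0.50,-0.235,0.30],-105.6)"
```

```text
t 1.7 p [ 0.207  -0.5096  0.2165] yaw -67.8965235317567 tilt z [-0.     -0.0001 -1.    ] F [-0.4957 -0.1638 -0.6099] gap 0.09377077709926393
twist [ 0.0014 -0.0046 37.7035] then offset [-343.3037 -208.4027  -83.5237] offs now [-144.1577 -374.8374  -83.5512]
```

Emit:
arm_command --increments '[{"offset": [0, 0, -15], "twist": [0, 0, 6.3]}, {"offset": [0, 0, -15], "twist": [0, 0, 6.3]}, {"offset": [0, 0, -15], "twist": [0, 0, 6.3]}, {"offset": [0, 0, -15], "twist": [0, 0, 6.3]}, {"offset": [0, 0, -15], "twist": [0, 0, 6.3]}, {"offset": [0, 0, -8], "twist": [0, 0, 6.2]}]' --gripper 1 --grip_force 30

```text
time_s: 2.2
tool_pos: [0.2071, -0.51, 0.3018]
tool_rot: [[-0.274, -0.962, 0.001], [-0.962, 0.274, -0.003], [0.003, -0.002, -1.0]]
ft_force: [-0.5, 0.3, 0.1]
finger_gap: 0.0575
```

Emit:
arm_command --increments '[{"offset": [-31, -19, 0], "twist": [0, 0, 0]}, {"offset": [-31, -19, 0], "twist": [0, 0, 0]}, {"offset": [-31, -19, 0], "twist": [0, 0, 0]}, {"offset": [-31, -19, 0], "twist": [0, 0, 0]}, {"offset": [-31, -19, 0], "twist": [0, 0, 0]}, {"offset": [-31, -19, 0], "twist": [0, 0, 0]}, {"offset": [-31, -19, 0], "twist": [0, 0, 0]}, {"offset": [-31, -19, 0], "twist": [0, 0, 0]}, {"offset": [-31, -19, 0], "twist": [0, 0, 0]}, {"offset": [-31, -19, 0], "twist": [0, 0, 0]}, {"offset": [-31, -19, 0], "twist": [0, 0, 0]}, {"offset": [0, 0, 0], "twist": [0, 0, 0]}]'

```text
time_s: 3.2
tool_pos: [0.5035, -0.2327, 0.2988]
tool_rot: [[-0.261, -0.965, 0.001], [-0.965, 0.261, 0.003], [-0.003, -0.0, -1.0]]
ft_force: [-1.1, 0.3, -0.8]
finger_gap: 0.0005
```

Run:
```python
from h import *
go([0.594,-0.246,0.17],-105.6)
p=robot.capture("wrist"); save(p,"w1")
T=np.linalg.inv(np.array(p["world_to_cam"])); print("cam",T[:3,3], T[:3,2])
for n in ["mouth","vent_pivot","vent_tip","canister"]:
    print(n,[(w(p,x["position"]),round(x["p"],2),proj(p,w(p,x["position"]))) for x in robot.place_of(p,n)[:2]])
```

```text
t 3.2 p [ 0.5035 -0.2327  0.2988] yaw -105.14983020369823 tilt z [ 0.0013  0.0029 -1.    ] F [-1.1384  0.28   -0.8372] gap 0.0005321745503341337
twist [-0.026   0.1777  0.4501] then offset [-11.4796 -90.7532 128.7896] offs now [-10.367  -90.7805 128.8647]
cam [ 0.5836 -0.2545  0.4671] [ 0.2726 -0.0763  0.9591]
mouth [(array([ 0.4715, -0.2089,  0.1164]), 0.79, array([244.1307, 207.7838]))]
vent_pivot [(array([ 0.5485, -0.2289,  0.0965]), 0.67, array([243.304, 135.146]))]
vent_tip []
canister [(array([ 0.4676, -0.2091, -0.0049]), 0.83, array([248.0547, 183.8296]))]
```

View pics/w1.png

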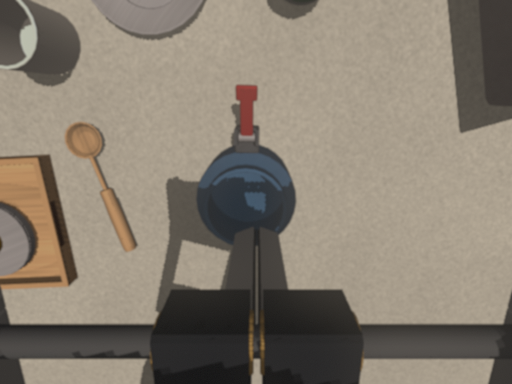

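```bash
python3 -c "
from h import *
go([0.592,-0.242,0.165],-105)"
```

```text
t 3.45 p [ 0.4992 -0.2383  0.2996] yaw -105.68731870840496 tilt z [-0.0002 -0.0005 -1.    ] F [-0.1262 -0.4967  0.8626] gap 0.0003241597571188265
twist [ 0.0049 -0.0323 -0.6873] then offset [-20.4044 -90.606  134.6095] offs now [-21.5658 -90.3658 134.5899]
```

Emit:
arm_command --increments '[{"offset": [-5.4, -22.6, 20], "twist": [0, 0, 0]}, {"offset": [-5.4, -22.6, 20], "twist": [0, 0, 0]}, {"offset": [-5.4, -22.6, 20], "twist": [0, 0, 0]}, {"offset": [-5.4, -22.6, 20], "twist": [0, 0, 0]}, {"offset": [0, 0, 20], "twist": [0, 0, 0]}, {"offset": [0, 0, 20], "twist": [0, 0, 0]}, {"offset": [0, 0, 14.5], "twist": [0, 0, 0]}, {"offset": [0, 0, 0], "twist": [0, 0, 0]}, {"offset": [0, 0, 0], "twist": [0, 0, 0]}]'

```text
time_s: 4.2
tool_pos: [0.5916, -0.2419, 0.1642]
tool_rot: [[-0.271, -0.963, -0.002], [-0.963, 0.271, 0.001], [-0.0, 0.002, -1.0]]
ft_force: [-0.3, -0.4, 0.3]
finger_gap: 0.0008
```

Run:
```python
from h import *
go([0.592,-0.242,0.104])
p=robot.capture("wrist"); save(p,"w2")
```

```text
t 4.2 p [ 0.5916 -0.2419  0.1642] yaw -105.71850048849701 tilt z [-0.0019  0.0007 -1.    ] F [-0.3224 -0.361   0.3329] gap 0.0007741440814171619
twist [0.1176 0.01   0.    ] then offset [-0.0533 -0.3962 60.2337] offs now [-0.0428 -0.5199 60.2328]
```

View pics/w2.png

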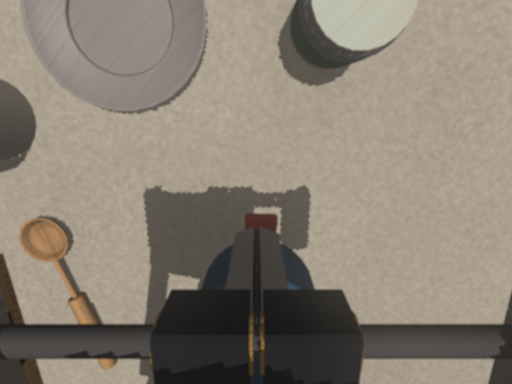

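Fingertips (258,232) sit over the lever's end (261,220). Pressing.

Emit:
arm_command --increments '[{"offset": [0, 0, 10], "twist": [0, 0, 0]}, {"offset": [0, 0, 10], "twist": [0, 0, 0]}, {"offset": [0, 0, 8], "twist": [0, 0, 0]}, {"offset": [0, 0, 8], "twist": [0, 0, 0]}, {"offset": [0, 0, 7], "twist": [0, 0, 0]}, {"offset": [0, 0, 6], "twist": [0, 0, 0]}, {"offset": [0, 0, 5], "twist": [0, 0, 0]}, {"offset": [0, 0, 0], "twist": [0, 0, 0]}]'

```text
time_s: 4.92
tool_pos: [0.5922, -0.2404, 0.1094]
tool_rot: [[-0.269, -0.963, -0.002], [-0.963, 0.269, 0.001], [-0.0, 0.002, -1.0]]
ft_force: [-0.3, 0.2, 0.3]
finger_gap: 0.0005
```

Emit:
arm_command --increments '[{"offset": [0, 0, 2], "twist": [0, 0, 0]}, {"offset": [0, 0, 2], "twist": [0, 0, 0]}, {"offset": [0, 0, 2], "twist": [0, 0, 0]}, {"offset": [0, 0, 1], "twist": [0, 0, 0]}, {"offset": [0, 0, 0], "twist": [0, 0, 0]}]'

```text
time_s: 5.33
tool_pos: [0.5923, -0.2406, 0.1058]
tool_rot: [[-0.269, -0.963, -0.001], [-0.963, 0.269, 0.0], [0.0, 0.001, -1.0]]
ft_force: [-2.7, 2.1, 7.6]
finger_gap: 0.0002
```

Emit:
arm_command --increments '[{"offset": [0, 0, 1.5], "twist": [0, 0, 0]}, {"offset": [0, 0, 1], "twist": [0, 0, 0]}, {"offset": [0, 0, 0], "twist": [0, 0, 0]}, {"offset": [0, 0, 0], "twist": [0, 0, 0]}]'

```text
time_s: 5.67
tool_pos: [0.5924, -0.2405, 0.1054]
tool_rot: [[-0.269, -0.963, 0.001], [-0.963, 0.269, -0.0], [0.0, -0.001, -1.0]]
ft_force: [-5.8, 2.3, 13.2]
finger_gap: 0.0005
```

Emit:
arm_command --increments '[{"offset": [0, 0, -15], "twist": [0, 0, 0]}, {"offset": [0, 0, -30], "twist": [0, 0, 0]}, {"offset": [0, 10, -35], "twist": [0, 0, 0]}, {"offset": [0, 40, -35], "twist": [0, 0, 0]}, {"offset": [0, 40, -35], "twist": [0, 0, 0]}, {"offset": [0, 40, -30], "twist": [0, 0, 0]}, {"offset": [0, 40, 0], "twist": [0, 0, 0]}, {"offset": [0, 20, 0], "twist": [0, 0, 0]}, {"offset": [0, 0, 0], "twist": [0, 0, 0]}, {"offset": [0, 0, 0], "twist": [0, 0, 0]}, {"offset": [0, 0, 0], "twist": [0, 0, 0]}]' --gripper -1

```text
time_s: 6.58
tool_pos: [0.4334, -0.1964, 0.2607]
tool_rot: [[-0.269, -0.963, -0.0], [-0.963, 0.269, 0.0], [-0.0, 0.0, -1.0]]
ft_force: [1.1, -0.9, 0.1]
finger_gap: 0.0706
```

Run:
```python
from h import *
go([0.46,0.17,0.30])
print(robot.state()["q"])
for c in ["wrist","scene"]:
  p=robot.capture(c); save(p,c+"3")
  for n in ["mouth","vent_pivot","vent_tip","canister"]:
    print(n,[(w(p,x["position"]),round(x["p"],2),proj(p,w(p,x["position"]))) for x in robot.place_of(p,n)[:2]])
```

```text
t 6.5833 p [ 0.4334 -0.1964  0.2607] yaw -105.59908535969615 tilt z [-0.0003  0.0002 -1.    ] F [ 1.0757 -0.8803  0.0895] gap 0.07058173038256471
twist [0.0194 0.0089 0.    ] then offset [-360.0412   72.862   -39.2583] offs now [-360.0473   72.8753  -39.1779]
[-31.2118  -4.7681  83.3395   0.0034 101.4496  74.388 ]
mouth [(array([ 0.4747, -0.2089,  0.1131]), 0.83, array([257.5218, 140.4584]))]
vent_pivot []
vent_tip []
canister [(array([ 0.469 , -0.2106, -0.0042]), 0.89, array([259.5512, 133.0206]))]
mouth [(array([ 0.4673, -0.2089,  0.1095]), 0.75, array([174.129 , 215.8585]))]
vent_pivot [(array([ 0.5463, -0.2354,  0.1003]), 0.75, array([193.2165, 237.2984])), (array([0.4892, 0.177 , 0.0235]), 0.41, array([264.0015, 171.2173]))]
vent_tip [(array([ 0.6029, -0.2468,  0.0896]), 0.73, array([210.4785, 253.3062]))]
canister [(array([ 0.4702, -0.2147,  0.0013]), 0.95, array([179.4016, 249.6375]))]
```

View pics/wrist3.png

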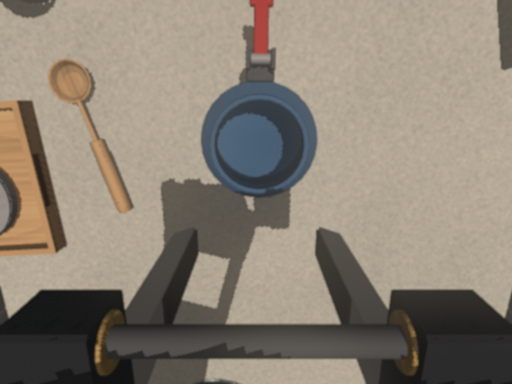

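View pics/scene3.png

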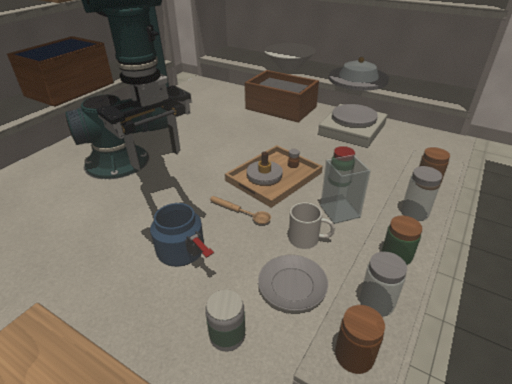

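```bash
cat >> h.py <<'E'
def circ(p,img,c,z,r,col):
    a=np.linspace(0,2*np.pi,60); q=np.array([proj(p,[c[0]+r*np.cos(t),c[1]+r*np.sin(t),z]) for t in a])
    cv2.polylines(img,[np.int32(q*3*16)],True,col,1,cv2.LINE_AA,4)
def overlay(p,name,circles,box):
    img=cv2.resize(cv2.cvtColor(p["frame"],cv2.COLOR_RGB2BGR),None,fx=3,fy=3,interpolation=cv2.INTER_CUBIC)
    # pixel centre shift ignored (1px of 3x)
    for c,z,r,col in circles: circ(p,img,c,z,r,col)
    x0,y0,x1,y1=[3*b for b in box]; cv2.imwrite(f"pics/{name}.png",img[y0:y1,x0:x1])
E
python3 - <<'E'
from h import *
C=[.471,-.2095]
cs=[(C,.115,.048,(0,255,255)),(C,.115,.043,(0,255,0)),(C,.083,.062,(255,0,255))]
p=robot.capture("wrist"); overlay(p,"ow",cs,(150,40,370,220))
p=robot.capture("top"); overlay(p,"ot",cs,(270,180,400,300));
E
```

```text
(no output)
```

View pics/ow.png

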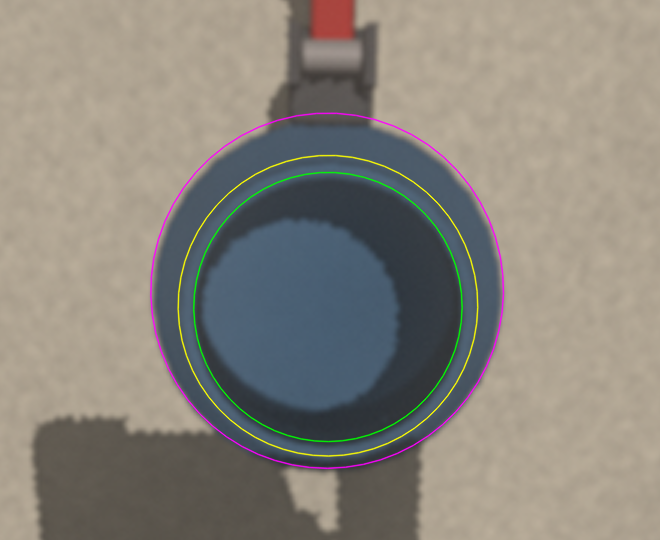

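View pics/ot.png

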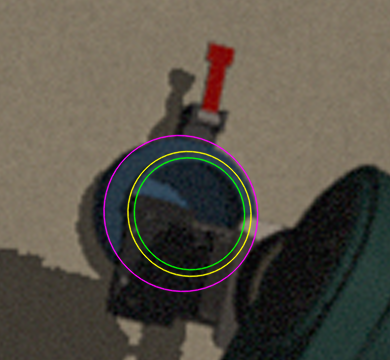

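Emit:
arm_command --increments '[{"offset": [-37.5, 9, -3], "twist": [0, 0, 0]}, {"offset": [-37.5, 9, -3], "twist": [0, 0, 0]}, {"offset": [-37.5, 9, -3], "twist": [0, 0, 0]}, {"offset": [-37.5, 9, -3], "twist": [0, 0, 0]}, {"offset": [-37.5, 9, -3], "twist": [0, 0, 0]}, {"offset": [-37.5, 9, -3], "twist": [0, 0, 0]}, {"offset": [-37.5, 9, -3], "twist": [0, 0, 0]}, {"offset": [-37.5, 9, -3], "twist": [0, 0, 0]}, {"offset": [-37.5, 9, 0], "twist": [0, 0, 0]}, {"offset": [-37.5, 9, 0], "twist": [0, 0, 0]}, {"offset": [0, 0, 0], "twist": [0, 0, 0]}, {"offset": [0, 0, 0], "twist": [0, 0, 0]}]'

```text
time_s: 8.18
tool_pos: [0.4466, 0.1908, 0.285]
tool_rot: [[-0.265, -0.964, -0.001], [-0.964, 0.265, -0.001], [0.001, 0.0, -1.0]]
ft_force: [0.0, -0.9, -0.4]
finger_gap: 0.094
```

Run:
```python
from h import *
go([0.491,0.1775,0.20])
p=robot.capture("wrist"); save(p,"w4")
for n in ["knob","collar","inner_lid","outer_lid","spice_jar"]:
    print(n,[(w(p,x["position"]),round(x["p"],2),proj(p,w(p,x["position"]))) for x in robot.place_of(p,n)[:2]])
C=[.491,.1775]
overlay(p,"ow4",[(C,.031,.058,(0,255,255)),(C,.057,.021,(0,255,0)),(C,.094,.011,(255,0,255))],(150,40,370,220))
```

```text
t 8.1833 p [0.4466 0.1908 0.285 ] yaw -105.3554191449551 tilt z [-0.0006 -0.0007 -1.    ] F [ 0.006  -0.9361 -0.4148] gap 0.0940120315010999
twist [ 0.0253 -0.0464 -0.    ] then offset [  1.0306 -46.3459  85.0159] offs now [  0.9616 -46.3834  84.9962]
knob [(array([0.4942, 0.1779, 0.0786]), 0.7, array([256.0999, 128.4648]))]
collar [(array([0.4955, 0.1782, 0.0452]), 0.97, array([255.5441, 124.9256]))]
inner_lid [(array([0.4962, 0.1702, 0.0124]), 0.72, array([261.2677, 120.8146]))]
outer_lid [(array([0.4981, 0.1812, 0.0304]), 0.76, array([252.7349, 122.6383]))]
spice_jar [(array([0.5394, 0.2793, 0.007 ]), 0.94, array([173.2867, 110.6488]))]
```

View pics/ow4.png

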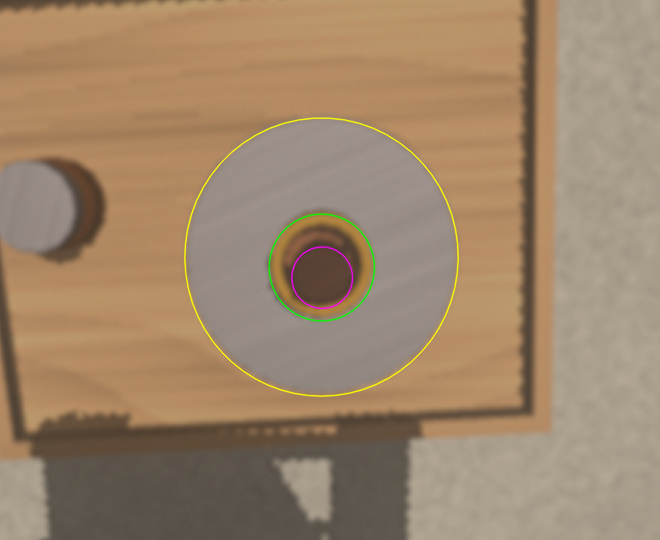

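View pics/w4.png

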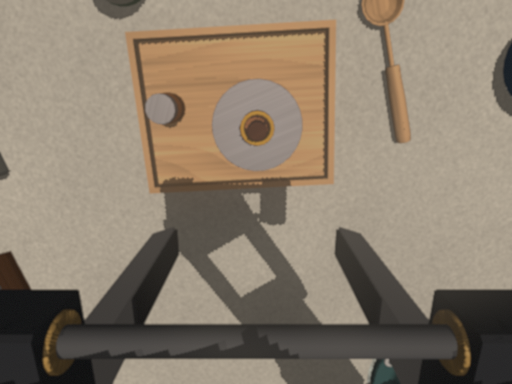

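Emit:
arm_command --increments '[{"offset": [0.2, -11.5, 30], "twist": [0, 0, 0]}, {"offset": [0.2, -11.5, 30], "twist": [0, 0, 0]}, {"offset": [0.2, -11.5, 30], "twist": [0, 0, 0]}, {"offset": [0.2, -11.5, 30], "twist": [0, 0, 0]}, {"offset": [0, 0, 25], "twist": [0, 0, 0]}, {"offset": [0, 0, 0], "twist": [0, 0, 0]}, {"offset": [0, 0, 0], "twist": [0, 0, 0]}, {"offset": [0, 0, 0], "twist": [0, 0, 0]}]'

```text
time_s: 9.15
tool_pos: [0.492, 0.1758, 0.1423]
tool_rot: [[-0.27, -0.963, 0.003], [-0.963, 0.27, 0.001], [-0.001, -0.003, -1.0]]
ft_force: [0.3, 1.5, 0.5]
finger_gap: 0.094
```

Run:
```python
from h import *
go([0.491,0.1775,0.074],-105.6)
p=robot.capture("wrist"); save(p,"w5")
go([0.491,0.1775,0.074],-105.6)
```

```text
t 9.15 p [0.492  0.1758 0.1423] yaw -105.65133391349738 tilt z [ 0.0028  0.0006 -1.    ] F [0.2749 1.484  0.5072] gap 0.09396122372905955
twist [-0.1442  0.0759 -0.0514] then offset [-1.4007  1.4696 68.297 ] offs now [-1.3089  1.6427 68.2949]
t 9.2 p [0.4925 0.176  0.1431] yaw -105.62886400821354 tilt z [ 0.0044  0.001  -1.    ] F [ 0.7794 -0.1623  0.4128] gap 0.09423070653683169
twist [-0.2301  0.1238 -0.0291] then offset [-1.0107  1.7979 69.0731] offs now [-0.8605  2.0758 69.0673]
```

View pics/w5.png

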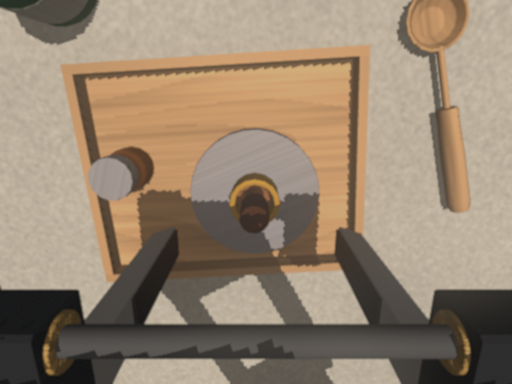

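Knob top at (255,215), centred between the fingers (~257). Descend and close.

Emit:
arm_command --increments '[{"offset": [-1, 1.6, 15], "twist": [0, 0, 0]}, {"offset": [0, 0, 15], "twist": [0, 0, 0]}, {"offset": [0, 0, 15], "twist": [0, 0, 0]}, {"offset": [0, 0, 13], "twist": [0, 0, 0]}, {"offset": [0, 0, 10], "twist": [0, 0, 0]}, {"offset": [0, 0, 0], "twist": [0, 0, 0]}, {"offset": [0, 0, 0], "twist": [0, 0, 0]}, {"offset": [0, 0, 0], "twist": [0, 0, 0]}]'

```text
time_s: 9.87
tool_pos: [0.4909, 0.1778, 0.0741]
tool_rot: [[-0.269, -0.963, 0.003], [-0.963, 0.269, 0.001], [-0.001, -0.003, -1.0]]
ft_force: [-0.3, 0.4, -0.4]
finger_gap: 0.094
```

Run:
```python
from h import *
go([0.491,0.1775,0.074],-105.6)
```

```text
t 9.8667 p [0.4909 0.1778 0.0741] yaw -105.59008978488514 tilt z [ 0.0029  0.0006 -1.    ] F [-0.2642  0.4065 -0.3816] gap 0.09403775239751849
twist [-0.1516  0.0785  0.0098] then offset [ 0.2166 -0.1594  0.0501] offs now [ 0.2166 -0.1593  0.0502]
```

Emit:
arm_command --increments '[{"offset": [0, 0, 0], "twist": [0, 0, 0]}, {"offset": [0, 0, 0], "twist": [0, 0, 0]}, {"offset": [0, 0, 0], "twist": [0, 0, 0]}, {"offset": [0, 0, 0], "twist": [0, 0, 0]}, {"offset": [0, 0, 0], "twist": [0, 0, 0]}, {"offset": [0, 0, 0], "twist": [0, 0, 0]}, {"offset": [0, 0, 0], "twist": [0, 0, 0]}, {"offset": [0, 0, 0], "twist": [0, 0, 0]}, {"offset": [0, 0, 0], "twist": [0, 0, 0]}, {"offset": [0, 0, 0], "twist": [0, 0, 0]}, {"offset": [0, 0, 0], "twist": [0, 0, 0]}, {"offset": [0, 0, 0], "twist": [0, 0, 0]}]' --gripper 1 --grip_force 40

```text
time_s: 10.87
tool_pos: [0.4899, 0.1777, 0.0723]
tool_rot: [[-0.269, -0.963, 0.0], [-0.963, 0.269, 0.001], [-0.001, -0.0, -1.0]]
ft_force: [-0.2, 1.2, -1.4]
finger_gap: 0.0214
```

Emit:
arm_command --increments '[{"offset": [0, 0, -2], "twist": [0, 0, 0]}, {"offset": [0, 0, -5], "twist": [0, 0, 0]}, {"offset": [0, 0, -8], "twist": [0, 0, 0]}, {"offset": [0, 0, -12], "twist": [0, 0, 0]}, {"offset": [0, 0, -12], "twist": [0, 0, 0]}, {"offset": [0, 0, -12], "twist": [0, 0, 0]}, {"offset": [0, 0, -5], "twist": [0, 0, 0]}, {"offset": [0, 0, 0], "twist": [0, 0, 0]}, {"offset": [0, 0, 0], "twist": [0, 0, 0]}]'

```text
time_s: 11.62
tool_pos: [0.4901, 0.1775, 0.129]
tool_rot: [[-0.269, -0.963, 0.001], [-0.963, 0.269, 0.0], [-0.001, -0.001, -1.0]]
ft_force: [-0.1, -0.5, -4.4]
finger_gap: 0.0215
```

Run:
```python
from h import *
go([0.471,-0.2095,0.30],-105.6)
p=robot.capture("wrist"); save(p,"w6"); p=robot.capture("scene"); save(p,"s6")
```

```text
t 11.6167 p [0.4901 0.1775 0.129 ] yaw -105.59793868118564 tilt z [ 0.0013  0.0002 -1.    ] F [-0.1178 -0.468  -4.3857] gap 0.021503842854351585
twist [-0.0662  0.032   0.002 ] then offset [ 377.8918  -85.6448 -170.9561] offs now [ 377.7994  -85.8289 -171.0678]
```

View pics/w6.png

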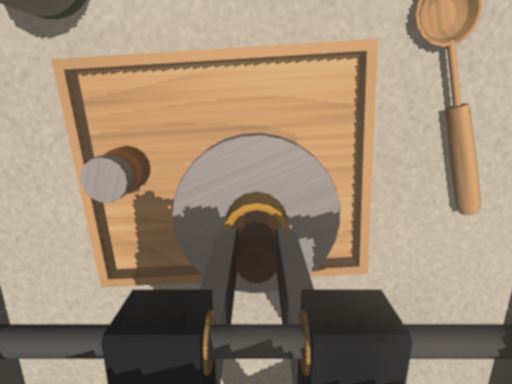

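View pics/s6.png

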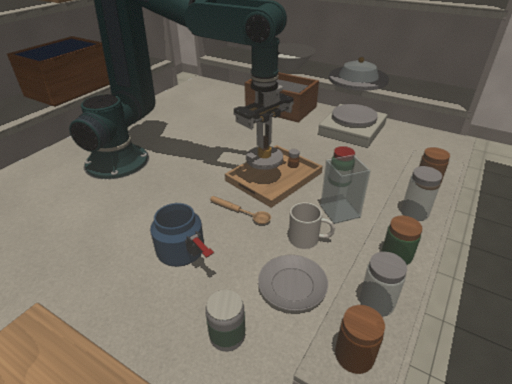

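Emit:
arm_command --increments '[{"offset": [0, 0, -15], "twist": [0, 0, 0]}, {"offset": [0, 0, -25], "twist": [0, 0, 0]}, {"offset": [0, 0, -25], "twist": [0, 0, 0]}, {"offset": [5, -1, -20], "twist": [0, 0, 0]}, {"offset": [10, -2, -15], "twist": [0, 0, 0]}, {"offset": [18, -4, -6], "twist": [0, 0, 0]}, {"offset": [25, -6, 0], "twist": [0, 0, 0]}, {"offset": [25, -6, 0], "twist": [0, 0, 0]}, {"offset": [25, -6, 0], "twist": [0, 0, 0]}, {"offset": [25, -6, 0], "twist": [0, 0, 0]}, {"offset": [25, -6, 0], "twist": [0, 0, 0]}, {"offset": [25, -6, 0], "twist": [0, 0, 0]}]'

```text
time_s: 12.72
tool_pos: [0.4814, -0.0115, 0.2333]
tool_rot: [[-0.269, -0.963, -0.002], [-0.963, 0.269, 0.0], [0.0, 0.002, -1.0]]
ft_force: [0.5, -0.6, -2.9]
finger_gap: 0.0214
```

Emit:
arm_command --increments '[{"offset": [25, -6, 0], "twist": [0, 0, 0]}, {"offset": [25, -6, 0], "twist": [0, 0, 0]}, {"offset": [25, -6, 0], "twist": [0, 0, 0]}, {"offset": [25, -6, 0], "twist": [0, 0, 0]}, {"offset": [25, -6, 0], "twist": [0, 0, 0]}, {"offset": [20, -5, 0], "twist": [0, 0, 0]}, {"offset": [15, -3, 0], "twist": [0, 0, 0]}, {"offset": [8, -2, 0], "twist": [0, 0, 0]}, {"offset": [0, 0, 0], "twist": [0, 0, 0]}, {"offset": [0, 0, 0], "twist": [0, 0, 0]}, {"offset": [0, 0, 0], "twist": [0, 0, 0]}]'

```text
time_s: 13.63
tool_pos: [0.4754, -0.1819, 0.2341]
tool_rot: [[-0.268, -0.963, -0.0], [-0.963, 0.268, 0.001], [-0.001, 0.001, -1.0]]
ft_force: [0.2, -0.4, -4.2]
finger_gap: 0.0213
```

Run:
```python
from h import *
go([0.471,-0.2095,0.186],-105.6)
p=robot.capture("wrist"); save(p,"w7"); p=robot.capture("scene"); save(p,"s7")
go([0.471,-0.2095,0.186],-105.6)
for n in ["inner_lid","outer_lid","mouth","vent_tip"]:
    print(n,[(w(p,x["position"]),round(x["p"],2),proj(p,w(p,x["position"]))) for x in robot.place_of(p,n)[:2]])
```

```text
t 13.6333 p [ 0.4754 -0.1819  0.2341] yaw -105.54146432181732 tilt z [-0.0004  0.0009 -1.    ] F [ 0.2459 -0.37   -4.1543] gap 0.021333867771766542
twist [0.0385 0.0447 0.0586] then offset [27.7259 -3.1571 48.0549] offs now [27.7666 -3.161  48.0311]
t 13.7333 p [ 0.4755 -0.1819  0.2344] yaw -105.50844967320987 tilt z [ 0.0001  0.0004 -1.    ] F [-0.1745 -0.6736 -3.4012] gap 0.021895197548598463
twist [0.0016 0.0208 0.0916] then offset [27.8377 -3.0571 48.3591] offs now [27.8601 -3.0139 48.3489]
inner_lid [(array([ 0.7168, -0.3464,  0.0028]), 0.43, array([228.9628, 335.3368]))]
outer_lid [(array([ 0.4753, -0.1813,  0.185 ]), 0.89, array([180.2127, 185.5621])), (array([ 0.545 , -0.2354,  0.0989]), 0.35, array([192.8354, 237.5322]))]
mouth [(array([0.5387, 0.2756, 0.0042]), 0.17, array([291.5301, 166.2095]))]
vent_tip [(array([ 0.6   , -0.2517,  0.0888]), 0.66, array([208.1149, 254.4269])), (array([ 0.5148, -0.0057,  0.0018]), 0.64, array([239.3162, 210.3261]))]
```

View pics/w7.png

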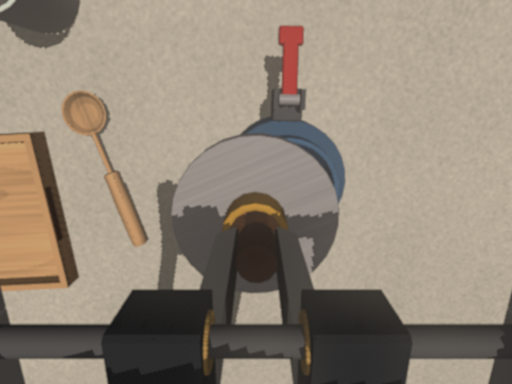

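View pics/s7.png

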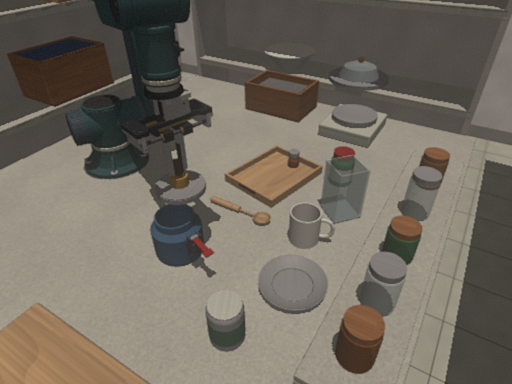

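Emit:
arm_command --increments '[{"offset": [8, -1, 8], "twist": [0, 0, 0]}, {"offset": [10, -1, 10], "twist": [0, 0, 0]}, {"offset": [7, -1, 12], "twist": [0, 0, 0]}, {"offset": [2.5, 0, 8], "twist": [0, 0, 0]}, {"offset": [0, 0, 4], "twist": [0, 0, 0]}, {"offset": [0, 0, 0], "twist": [0, 0, 0]}, {"offset": [0, 0, 0], "twist": [0, 0, 0]}, {"offset": [0, 0, 0], "twist": [0, 0, 0]}]'

```text
time_s: 14.6
tool_pos: [0.4712, -0.2102, 0.1929]
tool_rot: [[-0.269, -0.963, 0.001], [-0.963, 0.269, -0.0], [0.0, -0.001, -1.0]]
ft_force: [1.3, 0.3, -2.8]
finger_gap: 0.0209
```

Run:
```python
from h import *
p=robot.capture("wrist")
go([0.471,-0.2095,0.166],-105.6)
C=[.471,-.2095]
overlay(p,"ow8",[(C,.115,.048,(0,255,0)),(C,.083,.062,(255,0,255)),([.472,-.2095],.152,.058,(0,255,255))],(140,40,380,240))
```

```text
t 14.65 p [ 0.4713 -0.2102  0.1931] yaw -105.57777673419491 tilt z [ 0.0013 -0.0007 -1.    ] F [-0.2436  0.2624 -2.608 ] gap 0.021304981931424948
twist [-0.0817 -0.0184  0.0222] then offset [-0.6301  0.4934 27.0956] offs now [-0.639   0.5318 27.0947]
```

View pics/ow8.png

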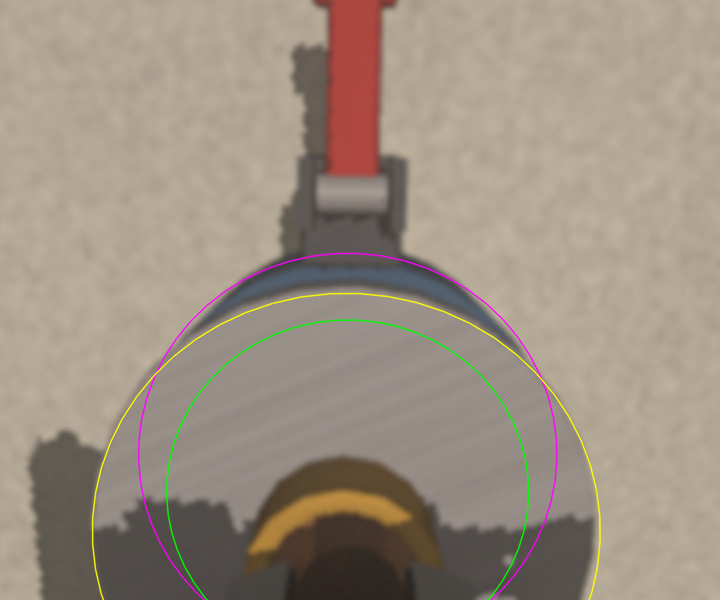

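Emit:
arm_command --increments '[{"offset": [-0.5, 0.4, 3], "twist": [0, 0, 0]}, {"offset": [0, 0, 4], "twist": [0, 0, 0]}, {"offset": [0, 0, 4], "twist": [0, 0, 0]}, {"offset": [0, 0, 3], "twist": [0, 0, 0]}, {"offset": [0, 0, 3], "twist": [0, 0, 0]}, {"offset": [0, 0, 0], "twist": [0, 0, 0]}, {"offset": [0, 0, 0], "twist": [0, 0, 0]}]'

```text
time_s: 15.23
tool_pos: [0.4705, -0.2096, 0.175]
tool_rot: [[-0.269, -0.963, -0.001], [-0.963, 0.269, 0.0], [-0.0, 0.001, -1.0]]
ft_force: [-0.3, 0.3, -3.6]
finger_gap: 0.0215
```

Emit:
arm_command --increments '[{"offset": [0, 0, 3], "twist": [0, 0, 0]}, {"offset": [0, 0, 2], "twist": [0, 0, 0]}, {"offset": [0, 0, 1.5], "twist": [0, 0, 0]}, {"offset": [0, 0, 1], "twist": [0, 0, 0]}, {"offset": [0, 0, 0], "twist": [0, 0, 0]}, {"offset": [0, 0, 0], "twist": [0, 0, 0]}]'

```text
time_s: 15.73
tool_pos: [0.4704, -0.2095, 0.1672]
tool_rot: [[-0.269, -0.963, -0.001], [-0.963, 0.269, 0.001], [-0.0, 0.001, -1.0]]
ft_force: [-1.2, 0.5, -4.1]
finger_gap: 0.0211
```

Emit:
arm_command --increments '[{"offset": [0, 0, 1], "twist": [0, 0, 0]}, {"offset": [0, 0, 1], "twist": [0, 0, 0]}, {"offset": [0, 0, 0], "twist": [0, 0, 0]}, {"offset": [0, 0, 0], "twist": [0, 0, 0]}]'

```text
time_s: 16.07
tool_pos: [0.4704, -0.2096, 0.1656]
tool_rot: [[-0.269, -0.963, -0.001], [-0.963, 0.269, 0.0], [-0.0, 0.001, -1.0]]
ft_force: [-2.4, -0.2, -3.0]
finger_gap: 0.0214
```

Emit:
arm_command --increments '[{"offset": [0, 0, 1], "twist": [0, 0, 0]}, {"offset": [0, 0, 0], "twist": [0, 0, 0]}, {"offset": [0, 0, 0], "twist": [0, 0, 0]}]'

```text
time_s: 16.32
tool_pos: [0.4704, -0.2095, 0.1654]
tool_rot: [[-0.269, -0.963, -0.0], [-0.963, 0.269, -0.0], [0.0, 0.0, -1.0]]
ft_force: [-4.5, 1.9, 0.7]
finger_gap: 0.021
```

Run:
```python
from h import *
p=robot.capture("scene"); save(p,"s9")
for i in range(2):
  go([0.471,-0.2095,0.166],-105.6)
  for n in ["outer_lid","knob"]:
    print(n,[(w(p,x["position"]),round(x["p"],2),proj(p,w(p,x["position"]))) for x in robot.place_of(p,n)[:2]])
f=cv2.imread("pics/s9.png")[140:290,100:270]; cv2.imwrite("pics/s9c.png",cv2.resize(f,None,fx=4,fy=4))
```

```text
t 16.3667 p [ 0.4704 -0.2095  0.1654] yaw -105.59398420017867 tilt z [-0.0002 -0.0001 -1.    ] F [-5.4387  1.9183  1.3915] gap 0.021347116587146848
twist [ 0.0102 -0.0077  0.006 ] then offset [-0.2002 -0.5374 -0.617 ] offs now [-0.2    -0.5373 -0.6171]
outer_lid [(array([ 0.4711, -0.2102,  0.1187]), 0.96, array([174.4461, 213.7917]))]
knob [(array([ 0.4716, -0.2119,  0.1678]), 0.41, array([171.0928, 197.9054]))]
t 16.4667 p [ 0.4704 -0.2095  0.1653] yaw -105.59471587234513 tilt z [-0.0003 -0.     -1.    ] F [-5.7056  2.122   2.3169] gap 0.02126665444987032
twist [ 0.0151 -0.0048  0.0053] then offset [-0.1737 -0.5579 -0.6532] offs now [-0.1736 -0.5578 -0.6534]
outer_lid [(array([ 0.4711, -0.2102,  0.1187]), 0.96, array([174.4461, 213.7917]))]
knob [(array([ 0.4716, -0.2119,  0.1678]), 0.41, array([171.0928, 197.9054]))]
```

View pics/s9c.png

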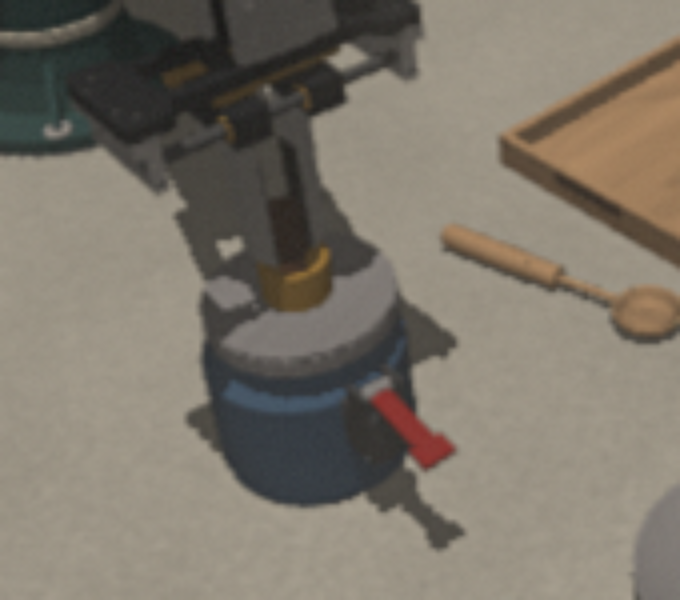

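Emit:
arm_command --increments '[{"offset": [0, 0.6, 0], "twist": [0, 0, 0]}, {"offset": [0, 0.4, 0], "twist": [0, 0, 0]}, {"offset": [0, 0, 0], "twist": [0, 0, 0]}, {"offset": [0, 0, 0], "twist": [0, 0, 0]}]'

```text
time_s: 16.9
tool_pos: [0.4702, -0.2095, 0.1652]
tool_rot: [[-0.269, -0.963, 0.001], [-0.963, 0.269, -0.001], [0.0, -0.002, -1.0]]
ft_force: [-2.4, 2.2, 0.6]
finger_gap: 0.0214
```

Emit:
arm_command --increments '[{"offset": [0, 0, 0], "twist": [0, 0, 0]}, {"offset": [0, 0, 0], "twist": [0, 0, 0]}, {"offset": [0, 0, 0], "twist": [0, 0, 0]}, {"offset": [0, 0, 0], "twist": [0, 0, 0]}, {"offset": [0, 0, 0], "twist": [0, 0, 0]}, {"offset": [0, 0, 0], "twist": [0, 0, 0]}, {"offset": [0, 0, 0], "twist": [0, 0, 0]}, {"offset": [0, 0, 0], "twist": [0, 0, 0]}, {"offset": [0, 0, 0], "twist": [0, 0, 0]}, {"offset": [0, 0, 0], "twist": [0, 0, 0]}, {"offset": [0, 0, 0], "twist": [0, 0, 0]}, {"offset": [0, 0, 0], "twist": [0, 0, 0]}]' --gripper -1

```text
time_s: 17.9
tool_pos: [0.4697, -0.2094, 0.1648]
tool_rot: [[-0.269, -0.963, -0.0], [-0.963, 0.269, -0.0], [0.0, -0.0, -1.0]]
ft_force: [-0.6, 0.1, -0.4]
finger_gap: 0.0938
```

Run:
```python
from h import *
p=robot.capture("scene"); save(p,"s10")
q=robot.capture("wrist")
go([0.471,-0.2095,0.138],-105.6)
for pp in (p,q):
  for n in ["outer_lid","inner_lid","collar","knob"]:
    print(n,[(w(pp,x["position"]),round(x["p"],2),proj(pp,w(pp,x["position"]))) for x in robot.place_of(pp,n)[:1]])
C=[.471,-.2095]
cs=[(C,.124,.058,(0,255,255)),(C,.150,.021,(0,255,0)),(C,.187,.011,(255,0,255)),(C,.083,.062,(255,0,255))]
overlay(q,"ow10",cs,(140,60,380,260)); overlay(p,"os10",cs,(100,130,260,280))
```

```text
t 18.0 p [ 0.4697 -0.2094  0.1649] yaw -105.5999637657854 tilt z [ 0.0001 -0.0001 -1.    ] F [ 0.327   0.5177 -0.4718] gap 0.0936856218861286
twist [-0.0053 -0.0049  0.    ] then offset [-0.2549 -1.2724 26.8804] offs now [-0.2572 -1.2699 26.8805]
outer_lid [(array([ 0.4702, -0.2075,  0.1205]), 0.79, array([174.7996, 212.4597]))]
inner_lid [(array([ 0.6022, -0.2513,  0.086 ]), 0.4, array([209.1272, 255.5787]))]
collar [(array([ 0.4682, -0.2106,  0.1415]), 0.65, array([172.003 , 206.0157]))]
knob [(array([ 0.468 , -0.2133,  0.1666]), 0.5, array([169.5625, 198.1595]))]
outer_lid [(array([ 0.4774, -0.2062,  0.1216]), 0.56, array([249.1612, 213.2482]))]
inner_lid [(array([ 0.5169, -0.0097, -0.0014]), 0.66, array([ 63.4962, 186.9213]))]
collar []
knob [(array([ 0.4754, -0.2108,  0.1743]), 0.8, array([256.4638, 248.0613]))]
```

View pics/ow10.png

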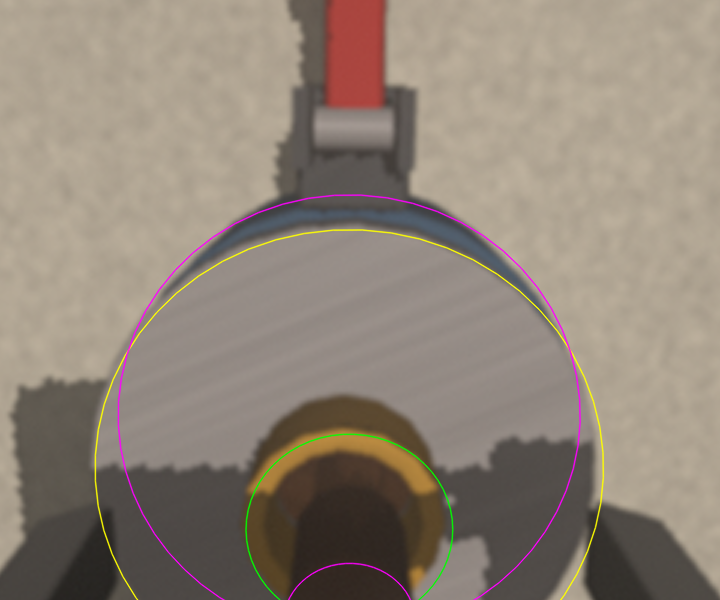

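View pics/os10.png

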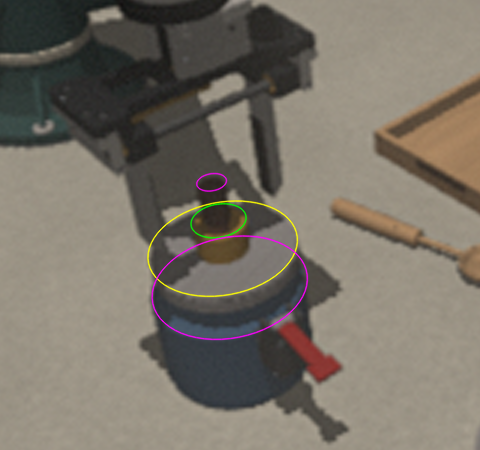

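Emit:
arm_command --increments '[{"offset": [-1, -0.7, 4], "twist": [0, 0, 0]}, {"offset": [0, 0, 6], "twist": [0, 0, 0]}, {"offset": [0, 0, 6], "twist": [0, 0, 0]}, {"offset": [0, 0, 5], "twist": [0, 0, 0]}, {"offset": [0, 0, 3], "twist": [0, 0, 0]}, {"offset": [0, 0, 2], "twist": [0, 0, 0]}, {"offset": [0, 0, 0], "twist": [0, 0, 0]}, {"offset": [0, 0, 0], "twist": [0, 0, 0]}]'

```text
time_s: 19.07
tool_pos: [0.4707, -0.2086, 0.1388]
tool_rot: [[-0.269, -0.963, -0.0], [-0.963, 0.269, -0.0], [0.0, -0.0, -1.0]]
ft_force: [0.5, 0.2, 0.2]
finger_gap: 0.094
```

Run:
```python
from h import *
p=robot.capture("scene"); save(p,"s11")
q=robot.capture("wrist"); save(q,"w11")
go([0.471,-0.2095,0.139],-105.6)
f=cv2.imread("pics/s11.png")[140:290,100:270]; cv2.imwrite("pics/s11c.png",cv2.resize(f,None,fx=4,fy=4,interpolation=cv2.INTER_CUBIC))
```

```text
t 19.1667 p [ 0.4708 -0.2087  0.1392] yaw -105.59739252600727 tilt z [ 0.0006 -0.0005 -1.    ] F [ 0.2405  0.5614 -0.3478] gap 0.09367844153471548
twist [-0.0408 -0.017   0.0026] then offset [ 0.6807 -0.3579  0.2079] offs now [ 0.6807 -0.3577  0.2084]
```

View pics/s11c.png

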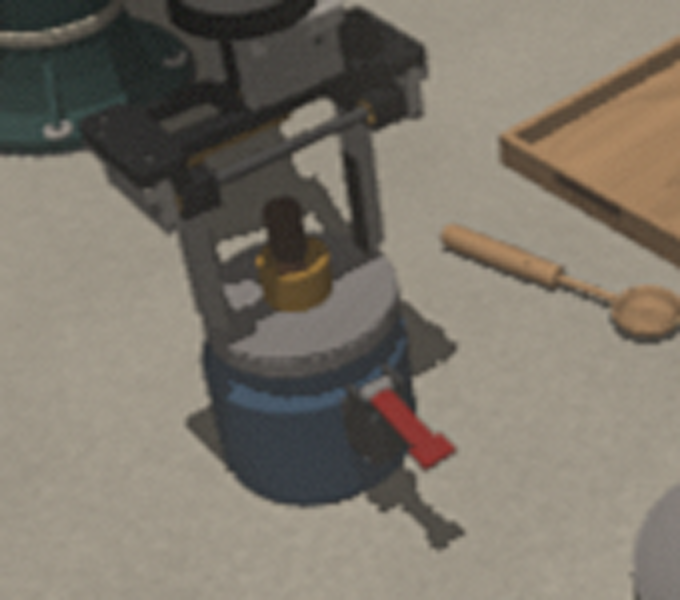

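View pics/w11.png

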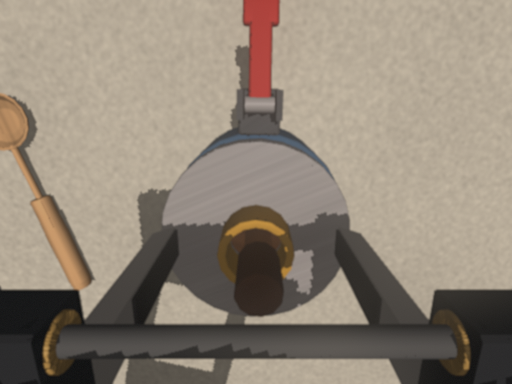

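Cover flat on the canister, collar (256,245) centred between the fingers (177 and 336). Closing on the collar.

Emit:
arm_command --increments '[{"offset": [0, 0, 0], "twist": [0, 0, 0]}, {"offset": [0, 0, 0], "twist": [0, 0, 0]}, {"offset": [0, 0, 0], "twist": [0, 0, 0]}, {"offset": [0, 0, 0], "twist": [0, 0, 0]}, {"offset": [0, 0, 0], "twist": [0, 0, 0]}, {"offset": [0, 0, 0], "twist": [0, 0, 0]}, {"offset": [0, 0, 0], "twist": [0, 0, 0]}, {"offset": [0, 0, 0], "twist": [0, 0, 0]}, {"offset": [0, 0, 0], "twist": [0, 0, 0]}, {"offset": [0, 0, 0], "twist": [0, 0, 0]}]' --gripper 1 --grip_force 25

```text
time_s: 20.0
tool_pos: [0.4707, -0.2086, 0.1389]
tool_rot: [[-0.269, -0.963, 0.0], [-0.963, 0.269, 0.0], [-0.0, -0.0, -1.0]]
ft_force: [0.5, -0.0, 0.2]
finger_gap: 0.0411
```

Emit:
arm_command --increments '[{"offset": [0, 0, -1], "twist": [0, 0, 0]}, {"offset": [0, 0, -1], "twist": [0, 0, 0]}, {"offset": [0, 0, -2], "twist": [0, 0, 0]}, {"offset": [0, 0, -2], "twist": [0, 0, 0]}, {"offset": [0, 0, -2], "twist": [0, 0, 0]}, {"offset": [0, 0, 0], "twist": [0, 0, 0]}, {"offset": [0, 0, 0], "twist": [0, 0, 0]}]'

```text
time_s: 20.58
tool_pos: [0.4708, -0.2087, 0.1472]
tool_rot: [[-0.269, -0.963, 0.001], [-0.963, 0.269, -0.0], [0.0, -0.001, -1.0]]
ft_force: [-0.1, 0.6, -1.7]
finger_gap: 0.0411
```

Run:
```python
from h import *
p=robot.capture("scene"); save(p,"s12")
q=robot.capture("wrist"); save(q,"w12")
go([0.471,-0.2095,0.139],-105.6)
f=cv2.imread("pics/s12.png")[140:290,100:270]; f=cv2.resize(f,None,fx=3,fy=3,interpolation=cv2.INTER_CUBIC)
cv2.imwrite("pics/s12c.png",f)
```

```text
t 20.6833 p [ 0.4706 -0.2086  0.1468] yaw -105.5917561722522 tilt z [-0.     -0.0001 -1.    ] F [-0.2718  0.1216 -2.2522] gap 0.04156500896700013
twist [-0.0001 -0.0039  0.0082] then offset [ 0.7856 -0.6133  7.8419] offs now [ 0.7852 -0.6132  7.842 ]
```

View pics/s12c.png

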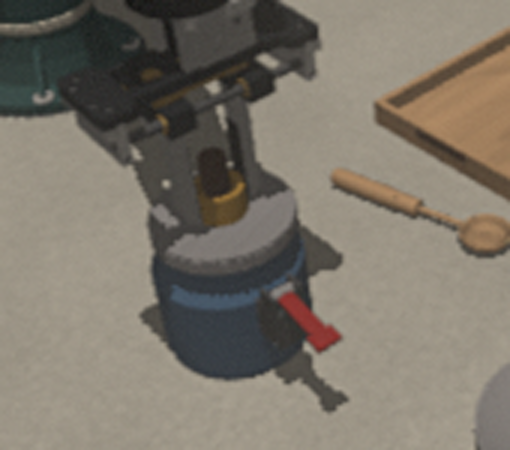

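View pics/w12.png

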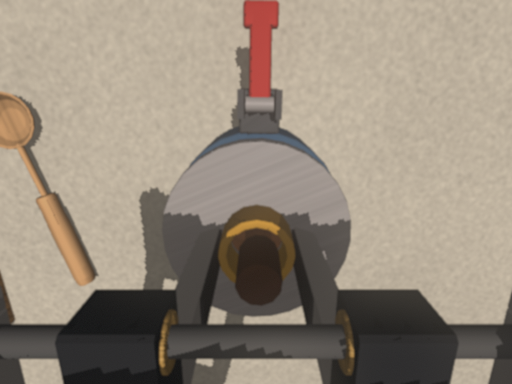

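Emit:
arm_command --increments '[{"offset": [0, 0, -4], "twist": [0, 0, 0]}, {"offset": [0, 0, -6], "twist": [0, 0, 0]}, {"offset": [0, 0, -8], "twist": [0, 0, 0]}, {"offset": [0, 0, -10], "twist": [0, 0, 0]}, {"offset": [0, 0, -10], "twist": [0, 0, 0]}, {"offset": [0, 0, -10], "twist": [0, 0, 0]}, {"offset": [0, 0, -10], "twist": [0, 0, 0]}, {"offset": [0, 0, -10], "twist": [0, 0, 0]}, {"offset": [0, 0, -10], "twist": [0, 0, 0]}, {"offset": [0, 0, -10], "twist": [0, 0, 0]}, {"offset": [0, 0, -8], "twist": [0, 0, 0]}, {"offset": [0, 0, -5], "twist": [0, 0, 0]}]'

```text
time_s: 21.68
tool_pos: [0.471, -0.2088, 0.2494]
tool_rot: [[-0.269, -0.963, 0.002], [-0.963, 0.269, -0.001], [0.001, -0.002, -1.0]]
ft_force: [0.4, -0.6, -1.2]
finger_gap: 0.0411
```

Emit:
arm_command --increments '[{"offset": [0, 0, 0], "twist": [0, 0, 0]}, {"offset": [0, 0, 0], "twist": [0, 0, 0]}, {"offset": [0, 0, 0], "twist": [0, 0, 0]}, {"offset": [0, 0, 0], "twist": [0, 0, 0]}]'

```text
time_s: 22.02
tool_pos: [0.4703, -0.2084, 0.247]
tool_rot: [[-0.269, -0.963, -0.001], [-0.963, 0.269, 0.001], [-0.0, 0.002, -1.0]]
ft_force: [-0.1, -0.0, -1.7]
finger_gap: 0.0414
```

Run:
```python
from h import *
p=robot.capture("scene"); save(p,"s13")
go([0.471,-0.2095,0.139],-105.6)
for n in ["outer_lid","inner_lid","knob","vent_tip","collar","mouth"]:
    print(n,[(w(p,x["position"]),round(x["p"],2)) for x in robot.place_of(p,n)[:2]])
f=cv2.imread("pics/s13.png")[90:290,90:290]; cv2.imwrite("pics/s13c.png",cv2.resize(f,None,fx=3,fy=3,interpolation=cv2.INTER_CUBIC))
```

```text
t 22.0667 p [ 0.4703 -0.2084  0.247 ] yaw -105.5958359774087 tilt z [-0.0014  0.0007 -1.    ] F [-0.1374  0.0861 -1.3794] gap 0.04107099034184637
twist [0.0865 0.0198 0.0042] then offset [  0.87    -0.9217 108.0242] offs now [  0.9075  -1.0847 108.0224]
outer_lid [(array([ 0.4689, -0.2082,  0.2233]), 0.57), (array([0.7625, 0.1416, 0.0022]), 0.16)]
inner_lid [(array([ 0.4704, -0.2127,  0.1019]), 0.71)]
knob [(array([ 0.4693, -0.2114,  0.1675]), 0.97), (array([0.7616, 0.1404, 0.0012]), 0.48)]
vent_tip [(array([ 0.604 , -0.2529,  0.089 ]), 0.66)]
collar [(array([ 0.4653, -0.209 ,  0.2481]), 0.96)]
mouth [(array([ 0.468 , -0.2081,  0.1098]), 0.92)]
```

View pics/s13c.png

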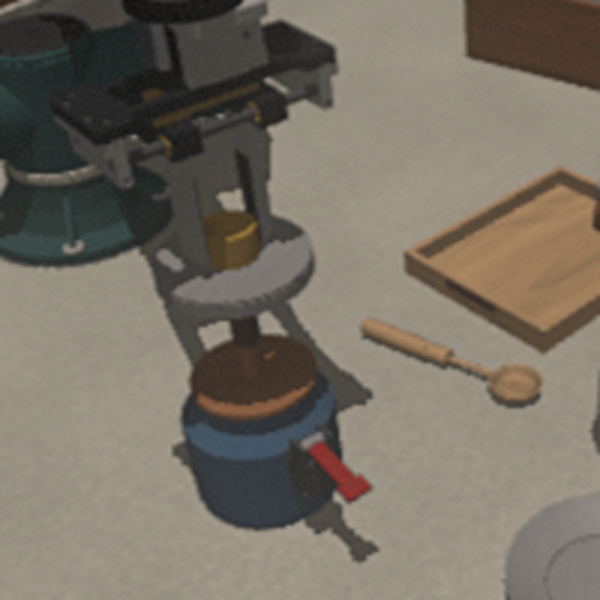

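Run:
```python
from h import *
p=robot.capture("top"); 
for n,c in dict(spice_jar=0,mug=0,spoon=0,food_can=0).items():
    print(n,[(w(p,x["position"]),round(x["p"],2)) for x in robot.place_of(p,n)[:1]])
go([0.471,-0.2095,0.247]); print(robot.sign_off())
```

```text
spice_jar [(array([0.5495, 0.2797, 0.0072]), 0.57)]
mug [(array([ 0.7212, -0.0071,  0.0049]), 0.65)]
spoon [(array([ 0.5162, -0.0065,  0.0068]), 0.64)]
food_can [(array([ 0.7175, -0.3469,  0.0018]), 0.62)]
t 22.6167 p [ 0.4707 -0.2086  0.2479] yaw -105.59336177279998 tilt z [ 0.0001 -0.0001 -1.    ] F [-0.1967 -0.4832 -1.3697] gap 0.04126339940454085
twist [-0.0088 -0.0058  0.    ] then offset [ 0.7874 -0.5725  0.9059] offs now [ 0.7873 -0.5723  0.906 ]
the job is handed in; nothing more can be done
None
```

I did all the steps in order and handed the job in at 22.6 s; no verdict is reported.

- **Vent:** I pressed the lever onto its stop. Extra push raised the force to 13 N with no further travel. The network puts the tip about 89 mm up, which matches fully down.
- **Seating:** I carried both lids together by the knob, lowered them home, then let go. While seating there was a sideways force of up to about 6 N, which eased after a 1 mm shift. After release the cover lay flat on the canister.
- **Final hold:** I took the cover by its collar and lifted it straight up about 108 mm. The arm is holding it level and still over the mouth. The measured load (about 1.4–1.7 N) matches the cover alone.

**Last checks:** the inner lid's origin is 102 mm up, against 101 mm when seated. The cover's origin is about 122–127 mm above it, against the 100 mm needed. Before hand-in I re-measured the spice jar, mug, spoon and food can, and each was within about 4 mm of its starting estimate. I did not re-measure the vase, plate and preserve jar, but the arm never went near them.

**Disagreements:** the network's collar and mouth estimates in the last scene picture were 3–5 mm off the arm's own measurements, about the network's stated accuracy. No check failed.

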